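Snap-cap a vial in the bench press and mix it

ROBOT

A 6-joint arm with a two-finger parallel gripper is mounted at the origin on the work surface. World frame = base frame: x ahead of the robot, y to its left, z up, the work surface at z = 0. Lengths are in m, angles in rad, forces in N, time in s.
With the tool pointing down it reaches from about 0.25 to 0.775 m from the base axis. Payload 4 kg.
Tool frame: the origin (TCP) lies midway between the tips of the shut fingers; the grasp point (between the pads) lies 19 mm behind it; z points along the fingers, y is the line along which they close (so a half turn about z gives the same grasp; the last joint's range is limited). The gripper opens to 85 mm and grips with 20 to 120 N. Pads are 22 mm wide; open, the fingers measure 114 mm over their backs; the gripper's body (76 mm by 85 mm) begins 54 mm behind the grasp point. The pads swing forward as they close: fully open they stand 13 mm farther back than shut.
Start: joints at [-1.241, 0.087, 1.371, -0, 1.684, -0.103], TCP at [0.231, -0.499, 0.231] pointing down, gripper open.
Joint ranges: [-3.1, 3.1], [-0.76, 2.03], [0.27, 2.55], [-1.08, 4.22], [0.17, 2.65], [-2.57, 2.57]. Speed limits (rad/s): [2.79, 2.79, 3.14, 3.14, 3.14, 3.14].

INTERFACE

Orientations are given as a 3x3 rotation matrix whose columns are the frame's x, y, z axes.
In Python, from bench import manip, viewer, job_done gives the robot as it stands. The module is installed in compiled form; this text tells all that it offers.
- The arm moves only by the tool servo_tool, never from a script. Its argument "deltas" is a list of rows, each a list of 3 entries, a list of its own where there are three numbers: the shift along the tool's x, y, z in m, then the turn, a rotation vector about the tool's x, y, z in degrees, then the finger opening in m, from 0 to 0.0854. In form: [[[tx, ty, tz], [rx, ry, rz], gripper], ...]. A call has 1 to 12 rows; each row is the pose to reach, as a shift and turn from the pose commanded when the call began, along the tool's axes at that moment; what a row does not reach only later rows make up. A row lasts 1/8 s, in which the tool goes at most 62.5 mm and 10.7 degrees, less where a joint would pass 70% of its speed; a pose out of reach is approached as far as the arm can. A call with a gripper value outside its range is refused whole. The fingers move at their own pace and stop on an object; "newtons" is the grip in N (left out, the last holds). Time passes only in rows, so rows that repeat a pose let the fingers close. It gives the time, the measured TCP pose, the force, the opening and the grip force at its end, in the units of the state.
- manip.get_state(): the state, without advancing time (a new reading comes with each control period).
- viewer.get_image(name): name is "scene" or "top" or "wrist"; returns the picture (384x512x3 uint8, red, green, blue); there is no depth.
- viewer.camera_info(name): a dict with "intrinsics" (3x3 intrinsics, pixels), "k1" (the pictures are not rectified: a ray, as slopes to the right and down, at radius r is drawn at 1 + k1 r^2 times it, then the intrinsics apply), "R" (3x3) and "t" (3): a world point X has camera coordinates R X + t. Camera axes: x right, y down, z forward; pixel columns grow to the right and rows downward; lengths in m; the calibration is good to about 2 mm. A picture is of the moment at which its call begins: read the wrist's pose just before it. camera_info takes no time and is no camera call; for the wrist camera it gives the pose at the moment of the call.
- job_done(): hands the job in; it is judged then, once.
The state is a dict: "time": time; "joint_pos": joint angles; "qvel": joint speeds; "tau": joint torques, N m; "position": TCP position; "ee_rot": TCP orientation; "force": force on the tool from outside, world axes, zero at the start; "ft_torque": the same for the moment, N m; "opening": finger opening in m; "grasp_force": force on a finger pad.
Only numpy, scipy, OpenCV 4.12 (cv2) and the standard library are available. Lean on these libraries where they do the work, as an engineer would, in place of code of your own. Each camera call takes 0.05 s, during which the arm holds its last target. There are 200 camera calls.

TASK

An amber sample vial stands in the bench capping press with its white snap cap only laid on loosely: push the press's palm plunger all the way down to its stop so that the cap snaps fully home, then let it spring back up. Take the vial out from under the ram and push it down into the rubber cup of the touch-start mixer until the cup bottoms, keep it down there for a good second, and finally stand it released in the steel tray with the two finished vials. Keep the vial upright all along, do not drop it, and leave the other things on the bench where they are.

Things in the scene. Friction and masses are not known exactly. Their poses are not given: they have to be found in the camera images.
- press: Bench capping press, fixed. Origin on the bench under its vertical ram axis; its open front faces its own -x. Aluminium base plate x -55 to +95 mm, 100 mm wide, top at 18 mm. Round steel column of radius 13 mm at x +68 mm, with a foot collar of radius 20 mm, 14 mm high. An arm reaches from it over the vial.
- nest (a point): Where the vial stands in the press: on the base plate, on the ram axis, inside a locating ring of inside radius 15.5, outside radius 20, 4 mm high above this point (lift the vial past it).
- press_arm (a point): Lower front edge of the press's grey arm, 142 mm up. The arm is 38 mm wide and 40 mm thick and runs from here back to the column; round the ram a bush of radius 13 mm hangs to z 132. So the vial cannot be reached from above: come from the front, tool tilted about 40 degrees.
- plunger_top (a point): Centre of the top of the black mushroom-shaped palm head (radius 24 mm, 20 mm thick, flat middle of radius 12 mm) on top of the press; it goes down with the plunger. At rest 240 mm above the press origin, on the ram axis.
- plunger (a joint): Travel of the press plunger downwards, m: 0 = sprung up, 0.033 = at its stop. Springs back by itself: about 5 N at the top, 10 N at the stop, plus 5 N over the last 5 mm while the cap goes home. Its white presser foot (radius 12 mm) has its underside 117 mm above the press origin when up, 28 mm over the loose cap.
- vial: The amber glass sample vial to be capped, in the press at the start. Origin: centre of its underside; z along its axis, upward. Radius 14 mm up to 46 mm, narrowing to a neck of radius 9.5 mm that ends at 60 mm. With its cap about 60 g. Round: its yaw means nothing. Stands on its flat bottom.
- cap (a joint): How far the vial's white snap cap (radius 12 mm, 14 mm tall) has been pushed onto the neck, m: 0 = laid on (cap top 71 mm above the vial's underside), 0.005 = fully home (cap top 66 mm above the vial's underside). Takes about 5 N to move and stays where it is pushed.
- mixer: Touch-start vortex mixer, fixed: white and grey body 110 (x) by 100 (y) mm, 62 mm high, a round black rubber cup on top in the middle. Origin: on the bench under the cup's axis.
- cup_floor (a point): Centre of the inner floor of the mixer's rubber cup; goes down with the cup. At rest 83 mm above the bench. The cup is round, inside radius 19.5 mm, outside radius 24 mm, its rim 6 mm above this floor. The vial stands on this floor.
- mixer_cup (a joint): Travel of the sprung cup downwards, m: 0 = up, 0.006 = bottomed (mixer fully pressed). Spring 3 N at the top to 8 N at the bottom.
- tray: Low steel tray, fixed: 110 (x) by 170 (y) mm outside, walls 3 mm thick and 12 mm high, inner floor 3 mm above the bench. Origin: on the bench under its centre. The two finished vials stand near the end on its own +y side; the rest is empty.
- vial_b: Finished amber vial standing in the tray, cap home, 66 mm tall, radius 14 mm. Origin: centre of its underside. To be left alone.
- vial_c: The other finished vial in the tray, the same shape. To be left alone.
- beaker: Small empty glass beaker, radius 21 mm, 58 mm tall, loose on the bench. Origin: centre of its underside. To be left alone.
- dropper: Small white bottle with black cap, radius 17 mm, 62 mm tall, loose on the bench. Origin: centre of its underside. To be left alone.
- timer: Flat white bench timer, 55 by 75 by 18 mm, lying loose at the back. Origin: centre of its underside. To be left alone.
- marker: Marker pen, 135 mm long, 12 mm thick, lying loose at the back. Origin: on the bench under its middle. To be left alone.
Mind the look-alikes: they are no part of the job. Leave any green look-alike of the vial alone.

How it is judged:
By the outcome, as a careful person would: the job done as asked, in the order asked, and still so for the second after the job is handed in, with the robot touching nothing.
It also fails if it takes over 70 s, if anything falls off the work surface, if the arm or the gripper's body presses on something with over 40 N, if the wrist force passes 120 N, or if a joint passes its speed limit or range.

## Working session

There is one attempt and no reset: what is moved stays moved. The work goes in short steps, Python scripts to look and compute and a tool call to move; the robot and the scene stay as the last step left them, time stands still between calls to the robot, and variables do not carry over. Pictures are saved under pics/ and viewed, at most 13 in all, crops included, and the job is handed in when it is done.

Besides the shell and the picture viewer there is one more tool, called after "Request:" by a JSON object that holds its "fn" and its "kwargs". servo_tool: Moves the arm, as the interface text tells. Its arguments: {"type":"object","properties":{"deltas":{"type":"array"},"newtons":{"type":"number"}},"required":["deltas"]}

```bash
mkdir -p pics; cat > h.py <<'E'
import numpy as np, cv2
from bench import manip, viewer
def snap(n,f):
    i=viewer.camera_info(n); im=viewer.get_image(n)
    cv2.imwrite('pics/'+f,im[:,:,::-1]); return im,i
def ray(i,u,v):
    K=np.array(i['intrinsics']); d=np.linalg.solve(K,[u,v,1.])[:2]; s=d.copy()
    for _ in range(30): s=d/(1+i['k1']*(s@s))
    R=np.array(i['R']); return -R.T@np.array(i['t']), R.T@np.r_[s,1]
def onz(i,u,v,z):
    c,d=ray(i,u,v); return c+d*(z-c[2])/d[2]
def tri(*rs):
    A=0;b=0
    for c,d in rs:
        d=d/np.linalg.norm(d);P=np.eye(3)-np.outer(d,d);A=A+P;b=b+P@c
    X=np.linalg.solve(A,b); return X,[np.linalg.norm(np.cross(X-c,d/np.linalg.norm(d))) for c,d in rs]
def proj(i,X):
    p=np.array(i['R'])@X+np.array(i['t']);s=p[:2]/p[2];s=s*(1+i['k1']*(s@s));K=np.array(i['intrinsics'])
    return (K@np.r_[s,1])[:2]
E
python3 - <<'E'
from h import *
np.set_printoptions(precision=4,suppress=True)
for n in('scene','top'):
    im,i=snap(n,n+'0.png'); print(n,i)
a=cv2.imread('pics/scene0.png');b=cv2.imread('pics/top0.png')
cv2.imwrite('pics/s0.png',cv2.resize(a,(800,600)));cv2.imwrite('pics/t0.png',cv2.resize(b,(800,600)))
s=manip.get_state();print(s['position'],s['ee_rot'],s['force'],s['opening'],s['time'])
E
```

```text
scene {'intrinsics': array([[378.8268,   0.    , 268.1943],
       [  0.    , 378.8268, 189.7059],
       [  0.    ,   0.    ,   1.    ]]), 'k1': -0.01806720639544355, 'R': array([[ 0.8009,  0.5986, -0.0164],
       [ 0.4367, -0.6025, -0.6681],
       [-0.4098,  0.5279, -0.7439]]), 't': array([-0.4964, -0.1233,  1.2983])}
top {'intrinsics': array([[383.771 ,   0.    , 258.8265],
       [  0.    , 383.771 , 192.5673],
       [  0.    ,   0.    ,   1.    ]]), 'k1': -0.061880878854310956, 'R': array([[-0.0381, -0.9993, -0.0055],
       [-0.9761,  0.0384, -0.2139],
       [ 0.2139, -0.0028, -0.9768]]), 't': array([0.0995, 0.6049, 0.9861])}
[ 0.2305 -0.4989  0.2302] [[ 0.9078  0.4194 -0.0007]
 [ 0.4194 -0.9078  0.002 ]
 [ 0.0002 -0.0021 -1.    ]] [-0.0083  0.257  -0.0812] 0.0853349747232418 0.1
```

View pics/s0.png

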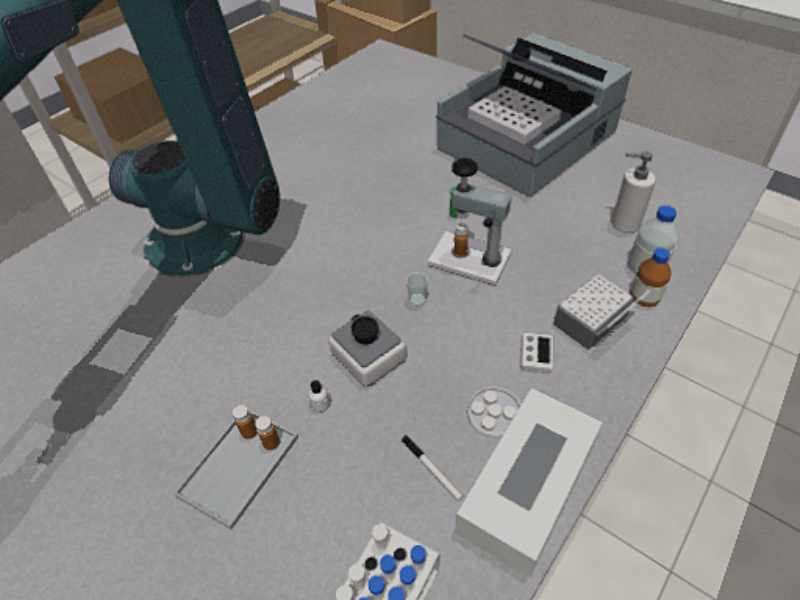

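View pics/t0.png

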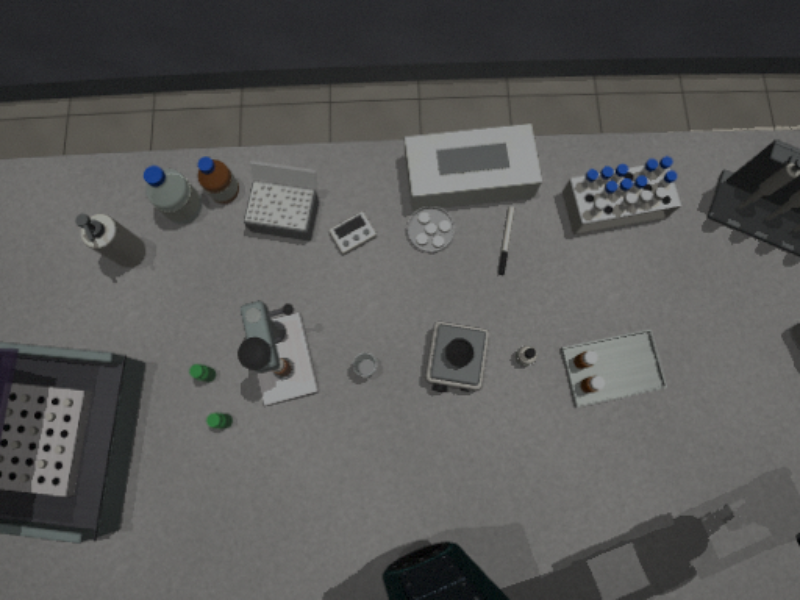

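Scene view (800x600 scale): amber vial in the press at (461,240), palm head (464,168), cup (365,328), tray vials (245,420) and (267,433), dropper (318,397), beaker (417,288). Top view: head (255,353), vial (284,367), cup (459,352), tray centre about (612,368).
Possible mix-ups for the vial: finished vials, top (587,360) and (593,385); green look-alikes, top (201,373) and (219,421); brown bottle (215,175). I choose the one standing in the press, top (284,367).

```bash
python3 - <<'E'
from h import *
np.set_printoptions(precision=4,suppress=True)
I={n:viewer.camera_info(n) for n in('scene','top')}
A={n:cv2.imread(f'pics/{n}0.png') for n in I}
def blobs(n,m,x0,y0,x1,y1,mn=15,lab=''):
    z=np.zeros(m.shape,np.uint8); z[y0:y1,x0:x1]=m[y0:y1,x0:x1]
    k,l,st,c=cv2.connectedComponentsWithStats(z)
    for j in range(1,k):
        if st[j,4]>=mn: print(n,lab,st[j],c[j])
for n in I:
    a=A[n].astype(int);b,g,r=a[...,0],a[...,1],a[...,2]
    am=((r-b>45)&(r>1.5*g)).astype(np.uint8)
    dk=(a.max(2)<45).astype(np.uint8)
    if n=='scene':
        blobs(n,am,100,130,340,300,8,'amber');blobs(n,dk,280,95,320,125,15,'head');blobs(n,dk,215,195,250,225,15,'cup')
    else:
        blobs(n,am,160,200,400,265,4,'amber');blobs(n,dk,145,205,185,245,15,'head');blobs(n,dk,278,210,312,240,15,'cup')
crops=[A['scene'][90:190,260:335],A['scene'][190:250,205:265],A['scene'][255:340,110:195],A['top'][185:265,145:210],A['top'][200:256,268:318],A['top'][205:265,350:430]]
W=[cv2.resize(c,(266,300),interpolation=cv2.INTER_CUBIC) for c in crops]
cv2.imwrite('pics/crop.png',np.vstack([np.hstack(W[:3]),np.hstack(W[3:])]))
E
```

```text
scene amber [291 150   8  13  88] [294.3409 156.25  ]
scene amber [150 265  28  23 202] [164.698  277.6089]
scene head [290 101  16  12 135] [297.0222 106.7704]
scene cup [225 203  17  18 233] [233.1931 211.1416]
top head [153 216  20  21 317] [162.3659 225.8738]
top cup [285 217  18  19 253] [293.5929 225.3953]
```

View pics/crop.png

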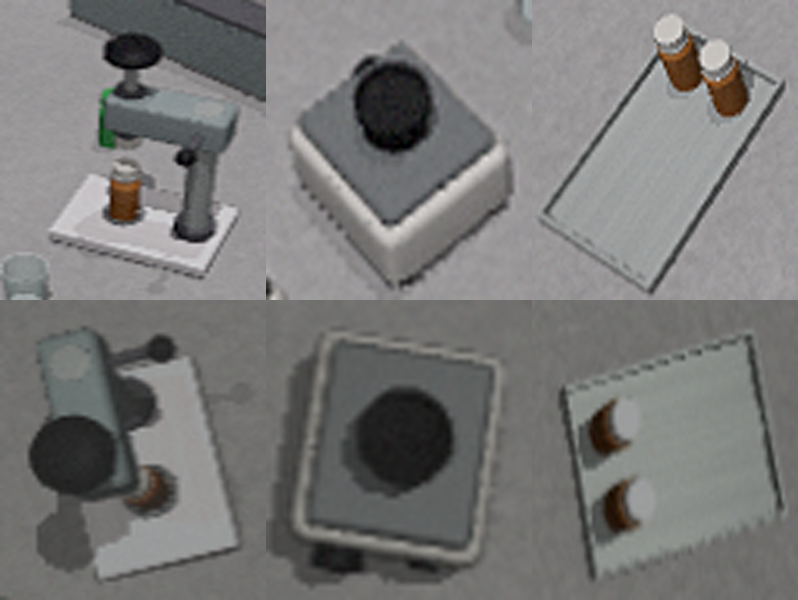

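The crops confirm the amber vial with its white cap in the press (scene crop (125,195)). The cup, tray and two finished vials are clear too.

```bash
python3 - <<'E'
from h import *
np.set_printoptions(precision=4,suppress=True)
S=viewer.camera_info('scene');T=viewer.camera_info('top')
print('head tri',tri(ray(S,297,106.8),ray(T,162.4,225.9)))
print('head z.235',onz(S,297,106.3,.236),onz(T,162.4,225.9,.236))
print('vial S',onz(S,294.3,156.3,.018+.023), 'T',onz(T,284/1.5625,367/1.5625,.05))
for l,p in (('S',[(286.2,148.3),(274,168),(317.8,181.7),(327.7,159.3)]),):
    print('plate',l,[onz(S,*q,.018)[:2] for q in p])
print('plate T',[onz(T,*q,.018)[:2] for q in [(169.4,259.7),(203.7,250.3),(191.9,200.2)]])
print('cup tri',tri(ray(S,233.2,211.1),ray(T,293.8,225.4)),onz(S,233.2,210.8,.089),onz(T,293.9,225.4,.089))
print('tray T',[onz(T,*q,.012)[:2] for q in [(359.9,222.6),(415.6,212),(425.5,248),(368.9,260.6)]])
print('tray S',[onz(S,*q,.012)[:2] for q in [(113.5,315.9),(148.3,337.2),(190.2,278.5)]])
print('vials',onz(S,154.7,262.1,.069),onz(S,(718-532)/3.13+110,52/3.53+255,.069),onz(T,378,229,.069),onz(T,381.6,244,.069))
print('arm S top',)
E
```

```text
head tri (array([0.5037, 0.2987, 0.2291]), [np.float64(0.00012762582377810102), np.float64(0.00012762582377811123)])
head z.235 [0.5075 0.2927 0.236 ] [0.5026 0.2969 0.236 ]
vial S [0.5054 0.2943 0.041 ] T [0.5019 0.2906 0.05  ]
plate S [array([0.448 , 0.3318]), array([0.4702, 0.2318]), array([0.6155, 0.2627]), array([0.5887, 0.3671])]
plate T [array([0.4376, 0.3316]), array([0.4602, 0.2356]), array([0.6039, 0.2682])]
cup tri (array([ 0.513 , -0.0135,  0.0763]), [np.float64(0.0002508604122416279), np.float64(0.00025086041224161573)]) [ 0.52   -0.0196  0.089 ] [ 0.5112 -0.0128  0.089 ]
tray T [array([ 0.5214, -0.2081]), array([ 0.5451, -0.3726]), array([ 0.4413, -0.3886]), array([ 0.4137, -0.2238])]
tray S [array([ 0.4512, -0.3901]), array([ 0.5573, -0.3745]), array([ 0.5289, -0.2095])]
vials [ 0.4564 -0.246   0.069 ] [ 0.5015 -0.2392  0.069 ] [ 0.4947 -0.2404  0.069 ] [ 0.4542 -0.2461  0.069 ]
arm S top
```

```bash
cat >> h.py <<'E'
from scipy.spatial.transform import Rotation as Ro
np.set_printoptions(precision=4,suppress=True)
def Rt(tilt,yaw):  # tilt from down toward heading yaw (deg), tool x on the upper side
    t,a=np.radians([tilt,yaw]);h=np.array([np.cos(a),np.sin(a),0]);u=np.array([0,0,1.])
    z=h*np.sin(t)-u*np.cos(t);x=h*np.cos(t)+u*np.sin(t);return np.c_[x,np.cross(z,x),z]
def plan(p,R):
    s=manip.get_state();C=np.array(s['ee_rot'])
    print('dt',C.T@(np.array(p)-s['position']),'rot',np.degrees(Ro.from_matrix(C.T@R).as_rotvec()))
E
python3 - <<'E'
from h import *
i=viewer.camera_info('wrist');s=manip.get_state();C=np.array(s['ee_rot'])
R=np.array(i['R']);c=-R.T@i['t'];print('cam in tool',C.T@(c-s['position']),(C.T@R.T),i['intrinsics'][0],i['k1'])
plan([.42,.20,.42],Rt(0,15))
E
```

```text
cam in tool [ 0.0717  0.0003 -0.1433] [[-0.0005 -0.9603 -0.279 ]
 [ 1.     -0.0007  0.0008]
 [-0.0009 -0.279   0.9603]] [307.5134   0.     262.4373] -0.03780572333653534
dt [ 0.4652 -0.5553 -0.1885] rot [-0.1191 -0.0007  9.7982]
```

Request:
{"fn": "servo_tool", "kwargs": {"deltas": [[[0.03,-0.035,-0.06],[0,0,1],0],[[0.06,-0.07,-0.1],[0,0,2],0],[[0.09,-0.11,-0.14],[0,0,3],0],[[0.13,-0.155,-0.16],[0,0,4],0],[[0.17,-0.2,-0.18],[0,0,5],0],[[0.21,-0.245,-0.19],[0,0,6],0],[[0.25,-0.29,-0.19],[0,0,7],0],[[0.29,-0.34,-0.19],[0,0,8],0],[[0.33,-0.39,-0.19],[0,0,9],0],[[0.37,-0.44,-0.19],[0,0,10],0],[[0.41,-0.49,-0.19],[0,0,10],0],[[0.44,-0.53,-0.19],[0,0,10],0]], "newtons": 40}}

```text
time: 1.6
position: [0.407, 0.165, 0.4209]
ee_rot: [[0.967, 0.256, -0.0], [0.256, -0.967, -0.0], [-0.0, 0.0, -1.0]]
force: [0.8, -0.9, 1.2]
opening: -0.0
grasp_force: 0.0
```

Request:
{"fn": "servo_tool", "kwargs": {"deltas": [[[0.02,-0.02,0],[0,0,0],0],[[0.02,-0.02,0],[0,0,0],0],[[0.02,-0.02,0],[0,0,0],0]]}}

```text
time: 1.98
position: [0.421, 0.1868, 0.4211]
ee_rot: [[0.967, 0.255, -0.001], [0.255, -0.967, -0.001], [-0.001, 0.001, -1.0]]
force: [-0.8, -0.1, 0.5]
opening: 0.0003
grasp_force: 0.0
```

```bash
python3 - <<'E'
from h import *
s=manip.get_state();print(s['time'],s['position'],s['ee_rot'],s['joint_pos'],s['force'])
im,i=snap('wrist','w1.png');cv2.imwrite('pics/w1b.png',cv2.resize(im[:,:,::-1],(800,600)))
for X in ([.504,.296,.24],[.504,.296,.018]):print(proj(i,np.array(X))*1.5625)
E
```

```text
1.975 [0.421  0.1868 0.4211] [[ 0.967   0.255  -0.0008]
 [ 0.255  -0.967  -0.0008]
 [-0.001   0.0005 -1.    ]] [ 0.2947 -0.0696  1.1524 -0.0006  2.0597  1.6075] [-0.7958 -0.0958  0.4776]
[275.6549 102.5886]
[330.7736 126.672 ]
```

View pics/w1b.png

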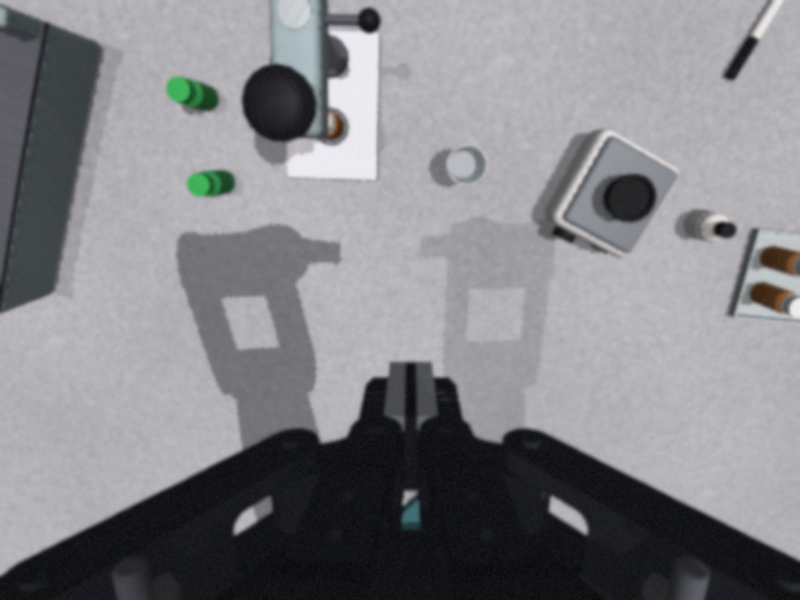

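Wrist view: head at (279,103), plate front edge (288–377,179), vial peeking out at (333,124), cup (629,197), beaker (465,165), dropper (722,230). The press faces the tool almost squarely.

```bash
python3 - <<'E'
from h import *
i=viewer.camera_info('wrist');T=viewer.camera_info('top')
a=cv2.imread('pics/w1.png');dk=(a.max(2)<60).astype(np.uint8)
def el(x0,y0,x1,y1,off=0):
    z=dk[y0:y1,x0:x1];c=max(cv2.findContours(z,0,1)[0],key=cv2.contourArea);e=cv2.fitEllipse(c);return np.array(e[0])+[x0,y0],e[1]
h=el(150,35,206,95);c=el(375,105,428,147);print(h,c)
hw=onz(i,*h[0],.234);print('head',hw,tri(ray(i,*h[0]),ray(T,162.4,225.9)))
print('cup',onz(i,*c[0],.088),tri(ray(i,*c[0]),ray(T,293.8,225.4)))
p,q=[onz(i,u/1.5625,v/1.5625,.018) for u,v in((288,179),(377,180))]
print('front',p,q,np.degrees(np.arctan2(*(q-p)[:2]))) 
print('beaker',onz(i,465/1.5625,163/1.5625,.058))
E
```

```text
(array([178.1654,  65.767 ]), (43.67025375366211, 48.311309814453125)) (array([402.1655, 126.126 ]), (28.089689254760742, 32.95613479614258))
head [0.5048 0.2958 0.234 ] (array([0.5059, 0.3027, 0.211 ]), [np.float64(0.0005619819376862365), np.float64(0.0005619819376862715)])
cup [ 0.5136 -0.0116  0.088 ] (array([ 0.5128, -0.0132,  0.0839]), [np.float64(0.0009652009243223718), np.float64(0.0009652009243224639)])
front [0.4387 0.3301 0.018 ] [0.4624 0.2343 0.018 ] 166.10501506477405
beaker [0.5036 0.1496 0.058 ]
```

```bash
python3 - <<'E'
from h import *
plan([.5045,.2955,.260],Rt(0,15))
E
```

```text
dt [ 0.1085 -0.0843  0.1614] rot [ 0.0222  0.0005 -0.2721]
```

Request:
{"fn": "servo_tool", "kwargs": {"deltas": [[[0.04,-0.03,0.02],[0,0,0],0],[[0.08,-0.06,0.05],[0,0,0],0],[[0.1085,-0.0845,0.09],[0,0,0],0],[[0.1085,-0.0845,0.13],[0,0,0],0],[[0.1085,-0.0845,0.155],[0,0,0],0],[[0.1085,-0.0845,0.16],[0,0,0],0],[[0.1085,-0.0845,0.16],[0,0,0],0]]}}

```text
time: 2.9
position: [0.5049, 0.2959, 0.2625]
ee_rot: [[0.967, 0.254, 0.001], [0.254, -0.967, 0.001], [0.002, -0.0, -1.0]]
force: [-0.3, -0.3, 0.6]
opening: 0.0002
grasp_force: 0.0
```

Request:
{"fn": "servo_tool", "kwargs": {"deltas": [[[0,0,0.01],[0,0,0],0],[[0,0,0.02],[0,0,0],0],[[0,0,0.028],[0,0,0],0],[[0,0,0.036],[0,0,0],0],[[0,0,0.042],[0,0,0],0],[[0,0,0.046],[0,0,0],0],[[0,0,0.046],[0,0,0],0]]}}

```text
time: 3.78
position: [0.5049, 0.2967, 0.2172]
ee_rot: [[0.967, 0.255, 0.002], [0.255, -0.967, 0.001], [0.003, 0.0, -1.0]]
force: [-1.3, -0.5, 7.7]
opening: 0.0001
grasp_force: 3.9
```

Request:
{"fn": "servo_tool", "kwargs": {"deltas": [[[0,0,0.004],[0,0,0],0],[[0,0,0.007],[0,0,0],0],[[0,0,0.01],[0,0,0],0],[[0,0,0.011],[0,0,0],0],[[0,0,0.012],[0,0,0],0],[[0,0,0.012],[0,0,0],0]]}}

```text
time: 4.53
position: [0.5049, 0.2968, 0.2077]
ee_rot: [[0.967, 0.256, 0.004], [0.256, -0.967, 0.001], [0.005, -0.0, -1.0]]
force: [-3.7, -2.0, 13.8]
opening: 0.0002
grasp_force: 6.8
```

Request:
{"fn": "servo_tool", "kwargs": {"deltas": [[[0,0,0.002],[0,0,0],0],[[0,0,0.003],[0,0,0],0],[[0,0,0.004],[0,0,0],0],[[0,0,0.004],[0,0,0],0]]}}

```text
time: 5.03
position: [0.505, 0.2968, 0.2069]
ee_rot: [[0.967, 0.256, 0.007], [0.256, -0.967, 0.002], [0.007, -0.001, -1.0]]
force: [-6.9, -3.8, 22.2]
opening: 0.0002
grasp_force: 11.3
```

Request:
{"fn": "servo_tool", "kwargs": {"deltas": [[[0,0,0.002],[0,0,0],0],[[0,0,0.003],[0,0,0],0],[[0,0,0.003],[0,0,0],0]]}}

```text
time: 5.4
position: [0.505, 0.2968, 0.2069]
ee_rot: [[0.967, 0.256, 0.009], [0.256, -0.967, 0.003], [0.01, -0.001, -1.0]]
force: [-10.6, -4.7, 30.3]
opening: 0.0003
grasp_force: 15.3
```

```bash
python3 - <<'E'
from h import *
s=manip.get_state();print(s['position'],s['force'],s['ft_torque'])
E
```

```text
[0.505  0.2968 0.2069] [-10.5557  -4.7377  30.2643] [-0.9732  1.8196 -0.0417]
```

Request:
{"fn": "servo_tool", "kwargs": {"deltas": [[[0,0,-0.03],[0,0,0],0],[[0,0,-0.06],[0,0,0],0],[[-0.02,0,-0.1],[0,0,0],0.02],[[-0.07,0,-0.12],[0,0,0],0.06],[[-0.12,0,-0.12],[0,0,0],0.06],[[-0.13,0,-0.12],[0,0,0],0.06],[[-0.13,0,-0.12],[0,0,0],0.06]]}}

```text
time: 6.28
position: [0.3788, 0.2636, 0.3162]
ee_rot: [[0.967, 0.256, 0.001], [0.256, -0.967, 0.0], [0.001, 0.0, -1.0]]
force: [0.5, -0.1, -0.1]
opening: 0.0601
grasp_force: 0.0
```

```bash
python3 - <<'E'
from h import *
s=manip.get_state();print(s['position'],s['force'],s['joint_pos'],s['time'])
R=Rt(50,14);h=np.array([np.cos(np.radians(14)),np.sin(np.radians(14)),0]);g=np.array([.5045,.2955,.05])
plan(g+.017*R[:,2]-.12*h,R)
im,i=snap('wrist','w2.png')
for X in ([.504,.296,.24],):print(proj(i,np.array(X)))
a=im;z=(a.max(2)<60).astype(np.uint8)[0:200]
for c in cv2.findContours(z,0,1)[0]:
    if cv2.contourArea(c)>200: print(cv2.fitEllipse(c))
E
```

```text
[0.3788 0.2636 0.3162] [ 0.4616 -0.1089 -0.0659] [ 0.4852 -0.1124  1.4014 -0.0002  1.8516  1.7972] 6.275
dt [ 0.0224 -0.0002  0.2772] rot [-0.3585 49.9455  0.7692]
[262.914   11.1707]
((499.3023986816406, 116.99799346923828), (29.960651397705078, 38.634185791015625), 4.164347171783447)
((261.4919128417969, 24.679767608642578), (62.96370315551758, 70.37123107910156), 87.85994720458984)
((14.898118019104004, 73.83261108398438), (6.96259880065918, 158.0775909423828), 10.169132232666016)
```

Request:
{"fn": "servo_tool", "kwargs": {"deltas": [[[0,0,0.04],[0,10,0],0.06],[[0,0,0.08],[0,20,0],0.06],[[0,0,0.12],[0,30,0],0.06],[[0,0,0.17],[0,40,0],0.06],[[0.01,0,0.22],[0,50,0.5],0.06],[[0.02,0,0.26],[-0.4,50,0.8],0.06],[[0.022,0,0.275],[-0.4,50,0.8],0.06],[[0.022,0,0.277],[-0.4,50,0.8],0.06],[[0.022,0,0.277],[-0.4,50,0.8],0.06]]}}

```text
time: 7.45
position: [0.405, 0.2578, 0.0506]
ee_rot: [[0.634, 0.256, 0.73], [0.162, -0.967, 0.198], [0.756, -0.007, -0.655]]
force: [0.5, 0.3, 0.9]
opening: 0.0601
grasp_force: 0.0
```

```bash
python3 - <<'E'
from h import *
s=manip.get_state();print(s['position'],s['force'],s['joint_pos'],s['time'])
R=Rt(50,14);h=np.array([np.cos(np.radians(14)),np.sin(np.radians(14)),0]);g=np.array([.5045,.2955,.05])
plan(g+.017*R[:,2],R)
im,i=snap('wrist','w3.png');cv2.imwrite('pics/w3b.png',cv2.resize(im[:,:,::-1],(800,600)))
for X in ([.5045,.2955,.24],[.5045,.2955,.018],[.5045,.2955,.084]):print(proj(i,np.array(X))*1.5625)
E
```

```text
[0.405  0.2578 0.0506] [0.4682 0.3052 0.9189] [ 0.6331 -0.35    2.3783 -0.7783  0.3979  2.5657] 7.45
dt [ 0.069  -0.0107  0.0975] rot [-0.8944  0.9019  0.2051]
[ 336.5617 -647.3735]
[387.8737 217.8351]
[380.3503 101.8278]
```

View pics/w3b.png

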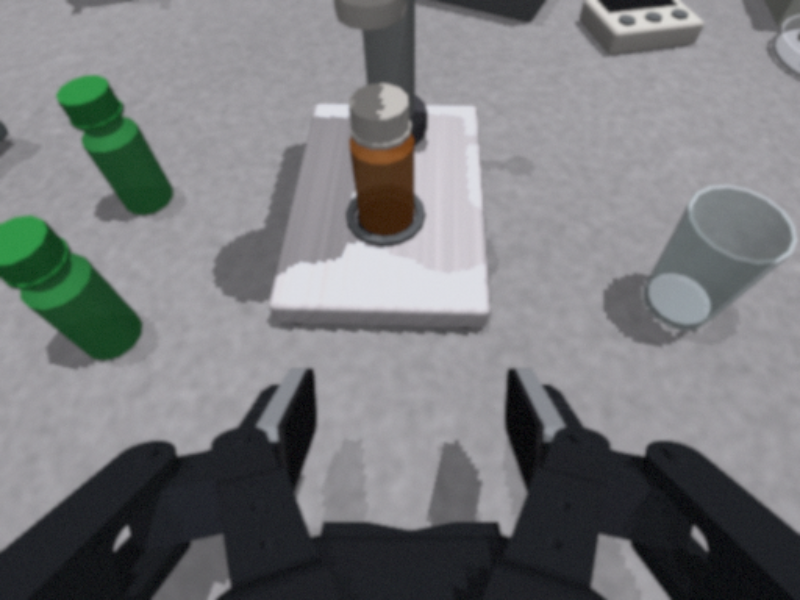

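Wrist view: the vial base is at (386,217), predicted (388,218). The cap top is at (380,100), predicted (380,102) for a home cap, so the cap is seated and the position is confirmed. Joint 6 is at its limit, so I turn the approach heading towards radial.

```bash
python3 - <<'E'
from h import *
R=Rt(47,26);a=np.radians(26);h=np.array([np.cos(a),np.sin(a),0]);g=np.array([.5045,.2955,.05])
p=g+.017*R[:,2]
plan(p-.1*h,R); print('then',R.T@(.1*h))
E
```

```text
dt [0.0033 0.0063 0.0233] rot [ 8.0137 -2.1956 -7.7974]
then [0.0682 0.     0.0731]
```

Request:
{"fn": "servo_tool", "kwargs": {"deltas": [[[0,0,0],[4,-1,-4],0.06],[[0,0.003,0.01],[8,-2.2,-7.8],0.06],[[0.003,0.006,0.023],[8,-2.2,-7.8],0.06],[[0.003,0.006,0.023],[8,-2.2,-7.8],0.06],[[0.003,0.006,0.023],[8,-2.2,-7.8],0.06]]}}

```text
time: 8.12
position: [0.426, 0.2567, 0.039]
ee_rot: [[0.612, 0.437, 0.659], [0.298, -0.899, 0.32], [0.732, 0.0, -0.681]]
force: [-0.4, -0.2, -0.3]
opening: 0.0598
grasp_force: 0.0
```

```bash
python3 - <<'E'
from h import *
s=manip.get_state();print(s['position'],s['force'],s['joint_pos'],s['time'])
R=Rt(47,26);g=np.array([.5045,.2955,.05])
plan(g+.017*R[:,2],R)
E
```

```text
[0.426  0.2567 0.039 ] [-0.4189 -0.1761 -0.2812] [ 0.4058 -0.3252  2.3704  0.1251  0.2774  1.4182] 8.125
dt [ 0.0677 -0.0006  0.0736] rot [ 0.0554 -0.0769 -0.0253]
```

Request:
{"fn": "servo_tool", "kwargs": {"deltas": [[[0.0136,0,0.0147],[0,0,0],0.06],[[0.027,0,0.0294],[0,0,0],0.06],[[0.041,0,0.044],[0,0,0],0.06],[[0.052,0,0.056],[0,0,0],0.06],[[0.06,0,0.065],[0,0,0],0.06],[[0.0677,0,0.0736],[0,0,0],0.06],[[0.0677,0,0.0736],[0,0,0],0.06],[[0.0677,0,0.0736],[0,0,0],0.06]]}}

```text
time: 9.12
position: [0.5136, 0.3002, 0.0356]
ee_rot: [[0.615, 0.439, 0.656], [0.301, -0.899, 0.319], [0.729, 0.001, -0.684]]
force: [0.7, 0.7, 1.3]
opening: 0.0602
grasp_force: 0.0
```

Request:
{"fn": "servo_tool", "kwargs": {"deltas": [[[0,0,0],[0,0,0],0.04],[[0,0,0],[0,0,0],0.03],[[0,0,0],[0,0,0],0.015],[[0,0,0],[0,0,0],0.015],[[0,0,0],[0,0,0],0.015]], "newtons": 40}}

```text
time: 9.75
position: [0.514, 0.3004, 0.036]
ee_rot: [[0.614, 0.439, 0.656], [0.3, -0.899, 0.32], [0.73, 0.001, -0.684]]
force: [-1.0, -0.5, 0.4]
opening: 0.0268
grasp_force: 39.5
```

```bash
python3 - <<'E'
from h import *
s=manip.get_state();print(s['position'],s['force'],s['joint_pos'],s['time'],s['opening'],s['grasp_force'])
C=np.array(s['ee_rot']);a=np.radians(26)
print('up',C.T@[0,0,.01],'back',C.T@[-.1*np.cos(a),-.1*np.sin(a),0])
im,i=snap('wrist','w4.png');cv2.imwrite('pics/w4b.png',cv2.resize(im[:,:,::-1],(640,480)))
E
```

```text
[0.514  0.3004 0.036 ] [-0.9847 -0.5366  0.4128] [ 0.4206 -0.0498  2.1596  0.1119  0.2151  1.4381] 9.75 0.026832006126956905 39.483787938952446
up [ 0.0073  0.     -0.0068] back [-0.0684 -0.     -0.073 ]
```

View pics/w4b.png

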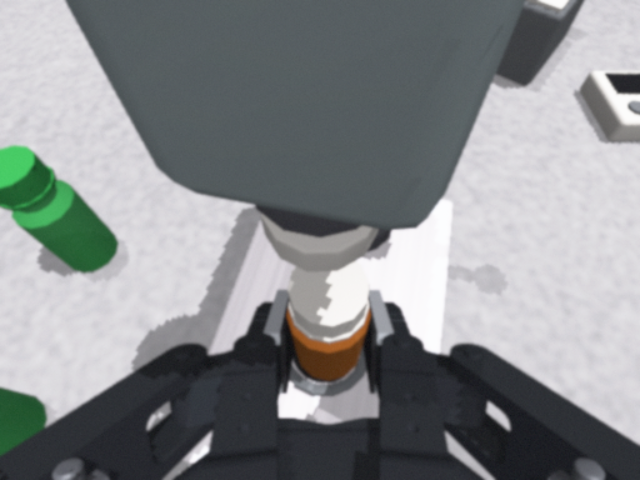

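The vial is between the pads just below its cap, at image (325,330), with the cap seated. Next I lift it slightly and back out.

Request:
{"fn": "servo_tool", "kwargs": {"deltas": [[[0.0037,0,-0.0034],[0,0,0],0.015],[[0.0073,0,-0.0068],[0,0,0],0.015],[[0.0073,0,-0.0068],[0,0,0],0.015],[[-0.0063,0,-0.0214],[0,0,0],0.015],[[-0.02,0,-0.036],[0,0,0],0.015],[[-0.0337,0,-0.0506],[0,0,0],0.015],[[-0.0475,0,-0.0652],[0,0,0],0.015],[[-0.061,0,-0.08],[0,0,0],0.015],[[-0.061,0,-0.08],[0,0,0],0.015]]}}

```text
time: 10.92
position: [0.423, 0.256, 0.0455]
ee_rot: [[0.615, 0.439, 0.656], [0.3, -0.899, 0.319], [0.729, 0.001, -0.684]]
force: [0.7, -0.2, -0.7]
opening: 0.0266
grasp_force: 39.5
```

```bash
cat >> h.py <<'E'
# vial underside in tool frame, from the grasp
G_R=Rt(47,26); OFF=G_R.T@(np.array([.5045,.2955,.018])-np.array([.514,.3004,.036]))
def tcp(v,R): return np.array(v)-R@OFF
E
python3 - <<'E'
from h import *
s=manip.get_state();print(s['position'],s['force'],s['joint_pos'],s['time'],s['opening'],s['grasp_force'],s['ee_rot'])
for v,y in (([.41,.25,.15],26),([.46,.12,.15],14),([.513,-.012,.125],0)):
    R=Rt(47,y);plan(tcp(v,R),R)
E
```

```text
[0.423  0.256  0.0455] [ 0.6998 -0.1958 -0.654 ] [ 0.4075 -0.3504  2.3676  0.1099  0.3092  1.4338] 10.925 0.02658659706929851 39.53095275443047 [[ 0.6146  0.4385  0.6558]
 [ 0.3005 -0.8987  0.3194]
 [ 0.7294  0.0007 -0.6841]]
dt [ 0.0868 -0.0004 -0.0865] rot [0.0227 0.1625 0.0369]
dt [ 0.0784  0.1406 -0.0953] rot [-8.7421  0.1574  8.2332]
dt [ 0.0525  0.2849 -0.0862] rot [-18.9679   0.15    17.7953]
```

Request:
{"fn": "servo_tool", "kwargs": {"deltas": [[[0.02,0,-0.02],[0,0,0],0.015],[[0.05,0,-0.05],[0,0,0],0.015],[[0.08,0.01,-0.08],[0,0,0],0.015],[[0.085,0.04,-0.088],[-2.2,0,2.1],0.015],[[0.083,0.075,-0.09],[-4.4,0,4.1],0.015],[[0.08,0.11,-0.093],[-6.6,0,6.2],0.015],[[0.078,0.14,-0.095],[-8.7,0.1,8.2],0.015],[[0.072,0.176,-0.093],[-11.3,0.1,10.6],0.015],[[0.065,0.212,-0.091],[-13.8,0.1,13],0.015],[[0.058,0.25,-0.088],[-16.4,0.1,15.4],0.015],[[0.0525,0.285,-0.086],[-19,0.1,17.8],0.015],[[0.0525,0.285,-0.086],[-19,0.1,17.8],0.015]]}}

```text
time: 12.42
position: [0.5258, -0.013, 0.1432]
ee_rot: [[0.683, -0.003, 0.731], [-0.002, -1.0, -0.003], [0.731, 0.0, -0.683]]
force: [-0.6, 0.2, -0.5]
opening: 0.0262
grasp_force: 39.6
```

Request:
{"fn": "servo_tool", "kwargs": {"deltas": [[[0,0,0],[0,0,0],0.015],[[0,0,0],[0,0,0],0.015]]}}

```text
time: 12.68
position: [0.5248, -0.0106, 0.1437]
ee_rot: [[0.682, 0.001, 0.731], [0.001, -1.0, 0.0], [0.731, 0.0, -0.682]]
force: [0.1, -0.2, -1.2]
opening: 0.0264
grasp_force: 39.6
```

```bash
python3 - <<'E'
from h import *
s=manip.get_state();print(s['position'],s['force'],s['joint_pos'],s['time'],s['opening'])
R=Rt(47,0);C=np.array(s['ee_rot']);v=s['position']+C@OFF;print('vial at',v);plan(tcp([.513,-.012,.095],R),R)
im,i=snap('wrist','w5.png');im2,S=snap('scene','s5.png');_,T=snap('top','t5.png')
w=cv2.resize(im[:,:,::-1],(400,300));c=cv2.resize(im2[150:240,180:300,::-1],(400,300),interpolation=2);d=cv2.resize(_[190:265,255:355,::-1],(400,300),interpolation=2)
cv2.imwrite('pics/m5.png',np.vstack([np.hstack([w,c]),np.hstack([d,d*0])]))
for n,q in(('w',i),('s',S),('t',T)):print(n,proj(q,v),proj(q,v+[0,0,.066]),proj(q,np.array([.513,-.012,.089])))
E
```

```text
[ 0.5248 -0.0106  0.1437] [ 0.1205 -0.2022 -1.1737] [-0.2357 -0.4356  2.199   0.3108  0.5944  1.1476] 12.675 0.026352192438036503
vial at [ 0.5142 -0.0109  0.1257]
dt [-0.0233  0.0011  0.0201] rot [-0.0272 -0.0106  0.0452]
w [262.6901 280.4249] [263.0691 231.5276] [264.3172 297.2696]
s [232.4733 198.8379] [230.1712 181.5344] [233.0568 207.8047]
t [294.3043 222.3925] [296.6682 218.5532] [293.5717 224.7363]
```

View pics/m5.png

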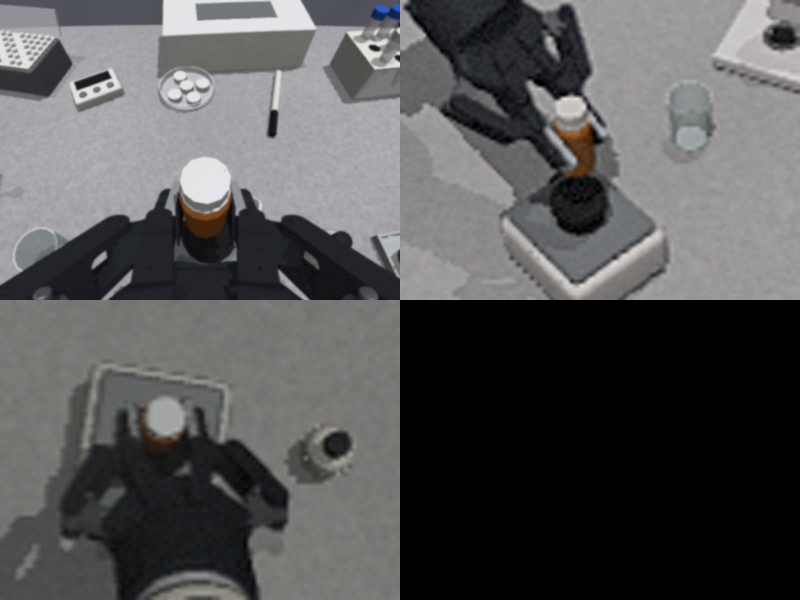

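The views show the vial upright over the cup, with the cap within 1 px of prediction in all three. Next I lower it into the cup.

Request:
{"fn": "servo_tool", "kwargs": {"deltas": [[[-0.006,0.001,0.005],[0,0,0],0.015],[[-0.012,0.001,0.01],[0,0,0],0.015],[[-0.018,0.001,0.015],[0,0,0],0.015],[[-0.0233,0.001,0.02],[0,0,0],0.015],[[-0.026,0.001,0.0228],[0,0,0],0.015],[[-0.029,0.001,0.0255],[0,0,0],0.015],[[-0.029,0.001,0.0255],[0,0,0],0.015]]}}

```text
time: 13.7
position: [0.5236, -0.0123, 0.1044]
ee_rot: [[0.683, -0.001, 0.731], [-0.0, -1.0, -0.0], [0.731, 0.0, -0.683]]
force: [-0.0, 0.1, -0.7]
opening: 0.027
grasp_force: 39.6
```

```bash
python3 - <<'E'
from h import *
s=manip.get_state();C=np.array(s['ee_rot']);print(s['position']+C@OFF,s['force'],s['opening'],'down1mm',C.T@[0,0,-.001])
E
```

```text
[ 0.5129 -0.0126  0.0864] [-0.0053  0.1088 -0.6801] 0.027025464443863126 down1mm [-0.0007 -0.      0.0007]
```

Request:
{"fn": "servo_tool", "kwargs": {"deltas": [[[-0.0022,0,0.002],[0,0,0],0.015],[[-0.0037,0,0.0034],[0,0,0],0.015],[[-0.0051,0,0.0048],[0,0,0],0.015],[[-0.0066,0,0.0062],[0,0,0],0.015],[[-0.0073,0,0.0068],[0,0,0],0.015],[[-0.0073,0,0.0068],[0,0,0],0.015]]}}

```text
time: 14.45
position: [0.5244, -0.0125, 0.0961]
ee_rot: [[0.68, -0.001, 0.733], [-0.0, -1.0, -0.001], [0.733, 0.001, -0.68]]
force: [-4.2, 0.5, 6.0]
opening: 0.0268
grasp_force: 40.4
```

Request:
{"fn": "servo_tool", "kwargs": {"deltas": [[[-0.0015,0,0.0014],[0,0,0],0.015],[[-0.0029,0,0.0027],[0,0,0],0.015],[[-0.0037,0,0.0034],[0,0,0],0.015],[[-0.0037,0,0.0034],[0,0,0],0.015]], "newtons": 60}}

```text
time: 14.95
position: [0.5264, -0.0128, 0.095]
ee_rot: [[0.675, -0.001, 0.737], [0.0, -1.0, -0.002], [0.737, 0.001, -0.675]]
force: [-11.6, 2.4, 16.4]
opening: 0.0264
grasp_force: 62.6
```

Request:
{"fn": "servo_tool", "kwargs": {"deltas": [[[-0.001,0,0.001],[0,0,0],0.015],[[-0.0015,0,0.0014],[0,0,0],0.015],[[-0.0015,0,0.0014],[0,0,0],0.015]]}}

```text
time: 15.32
position: [0.5274, -0.013, 0.095]
ee_rot: [[0.673, -0.001, 0.74], [0.001, -1.0, -0.002], [0.74, 0.002, -0.673]]
force: [-16.4, 2.8, 22.5]
opening: 0.0262
grasp_force: 63.5
```

Request:
{"fn": "servo_tool", "kwargs": {"deltas": [[[0,0,0],[0,0,0],0.015],[[0,0,0],[0,0,0],0.015],[[0,0,0],[0,0,0],0.015],[[0,0,0],[0,0,0],0.015],[[0,0,0],[0,0,0],0.015],[[0,0,0],[0,0,0],0.015],[[0,0,0],[0,0,0],0.015],[[0,0,0],[0,0,0],0.015],[[0,0,0],[0,0,0],0.015],[[0,0,0],[0,0,0],0.015],[[0,0,0],[0,0,0],0.015],[[0,0,0],[0,0,0],0.015]]}}

```text
time: 16.82
position: [0.5274, -0.013, 0.095]
ee_rot: [[0.673, -0.001, 0.74], [0.001, -1.0, -0.002], [0.74, 0.002, -0.673]]
force: [-16.0, 2.5, 23.6]
opening: 0.0264
grasp_force: 63.4
```

```bash
python3 - <<'E'
from h import *
s=manip.get_state();print(s['position'],s['force'],s['opening'],s['time'])
R=Rt(47,0);C=np.array(s['ee_rot'])
im2,S=snap('scene','s6.png');_,T=snap('top','t6.png')
cv2.imwrite('pics/m6.png',cv2.resize(im2[150:240,180:300,::-1],(480,360),interpolation=2))
v=np.array([.513,-.0125,.077])
for q in(S,T):print(proj(q,v+[0,0,.066]))
E
```

```text
[ 0.5274 -0.013   0.095 ] [-16.0039   2.5495  23.5812] 0.02636875257912277 16.825
[231.1395 194.6595]
[295.57   221.8724]
```

View pics/m6.png

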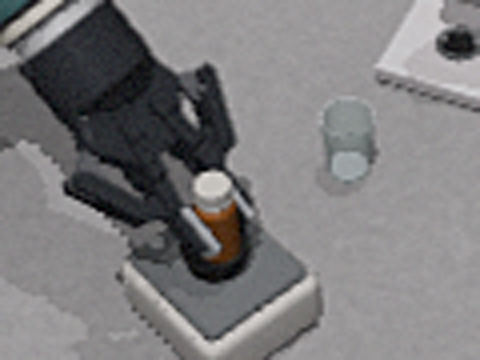

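The vial sits upright and deep in the cup, cap at crop (211,186), with the cup bottomed at 23 N for over 1.5 s. Next I lift it out.

Request:
{"fn": "servo_tool", "kwargs": {"deltas": [[[0.007,0,-0.007],[0,0,0],0.015],[[0.015,0,-0.014],[0,0,0],0.015],[[0.03,0,-0.028],[0,0,0],0.015],[[0.045,0,-0.042],[0,0,0],0.015],[[0.065,0,-0.061],[0,0,0],0.015],[[0.065,0,-0.061],[0,0,0],0.015],[[0.065,0,-0.061],[0,0,0],0.015]], "newtons": 40}}

```text
time: 17.8
position: [0.5224, -0.0121, 0.1745]
ee_rot: [[0.685, -0.0, 0.729], [-0.0, -1.0, 0.0], [0.729, -0.0, -0.685]]
force: [-0.4, -0.5, -0.8]
opening: 0.0264
grasp_force: 60.6
```

```bash
python3 - <<'E'
from h import *
s=manip.get_state();C=np.array(s['ee_rot']);v=s['position']+C@OFF
print(v,C,s['force'],s['opening'],s['joint_pos'],s['time'])
im2,S=snap('scene','s7.png');im,i=snap('wrist','w7.png')
# amber+cap check: cap bright blob in wrist, amber blob in scene
a=im2.astype(int);am=((a[...,0]-a[...,2]>45)&(a[...,0]>1.5*a[...,1]))[140:240,180:300];y,x=np.nonzero(am)
print('amber',x.mean()+180,y.mean()+140,'pred mid',proj(S,v+[0,0,.023]),proj(S,v+[0,0,.066]))
for vv,y in (([.47,-.17,.14],-14),([.478,-.335,.08],-28),([.478,-.335,.012],-28)):
    R=Rt(47,y);plan(tcp(vv,R),R)
w=cv2.resize(im[:,:,::-1],(400,300));c=cv2.resize(im2[130:250,160:320,::-1],(400,300),interpolation=2)
cv2.imwrite('pics/m7.png',np.hstack([w,c]))
print(proj(i,v+[0,0,.066])/1.28)
E
```

```text
[ 0.5116 -0.0124  0.1565] [[ 0.685  -0.0002  0.7286]
 [-0.0005 -1.      0.0001]
 [ 0.7286 -0.0004 -0.685 ]] [-0.383  -0.4911 -0.848 ] 0.02643105628505613 [-0.2418 -0.4751  2.1558  0.2816  0.6789  1.1825] 17.8
amber 231.40243902439025 186.2682926829268 pred mid [229.4602 184.7877] [227.8197 172.7463]
dt [-0.0402  0.1603 -0.0196] rot [-10.2286   0.2737   9.5286]
dt [-0.0789  0.3278  0.0267] rot [-20.4446   0.2746  19.1012]
dt [-0.1284  0.3278  0.0733] rot [-20.4446   0.2746  19.1012]
[205.5215 180.7412]
```

View pics/m7.png

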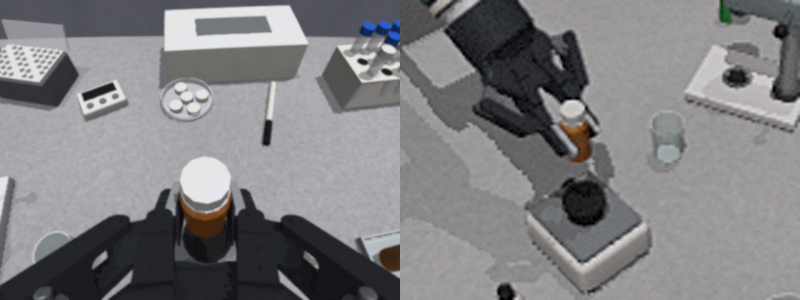

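Wrist and scene views agree: the vial is upright and held as before, cap at (205,182), and the mixer is clear. To keep clear of the finished vials I approach the tray at a heading of about −8°.

```bash
python3 - <<'E'
from h import *
for vv,y in (([.47,-.17,.14],-4),([.486,-.334,.10],-8)):
    R=Rt(47,y);plan(tcp(vv,R),R)
E
```

```text
dt [-0.04    0.1584 -0.0194] rot [-2.9313  0.2714  2.6913]
dt [-0.0581  0.3232  0.0196] rot [-5.8503  0.2725  5.4262]
```

Request:
{"fn": "servo_tool", "kwargs": {"deltas": [[[-0.01,0.03,-0.006],[-0.6,0,0.6],0.015],[[-0.02,0.06,-0.012],[-1.2,0,1.1],0.015],[[-0.03,0.1,-0.018],[-1.8,0.1,1.7],0.015],[[-0.036,0.13,-0.02],[-2.4,0.2,2.2],0.015],[[-0.04,0.16,-0.02],[-2.9,0.3,2.7],0.015],[[-0.043,0.195,-0.017],[-3.6,0.3,3.4],0.015],[[-0.046,0.23,-0.012],[-4.3,0.3,4.1],0.015],[[-0.049,0.265,-0.004],[-5,0.3,4.7],0.015],[[-0.053,0.3,0.008],[-5.5,0.3,5.1],0.015],[[-0.058,0.323,0.02],[-5.9,0.3,5.4],0.015],[[-0.058,0.323,0.02],[-5.9,0.3,5.4],0.015],[[-0.058,0.323,0.02],[-5.9,0.3,5.4],0.015]]}}

```text
time: 19.4
position: [0.4979, -0.3344, 0.1198]
ee_rot: [[0.673, -0.139, 0.727], [-0.095, -0.99, -0.102], [0.734, -0.001, -0.679]]
force: [0.3, 0.9, -0.7]
opening: 0.0264
grasp_force: 60.5
```

```bash
python3 - <<'E'
from h import *
s=manip.get_state();C=np.array(s['ee_rot']);v=s['position']+C@OFF
print(v,s['force'],s['opening'],s['joint_pos'],s['time'])
R=Rt(47,-8)
for z in(.02,.003):plan(tcp([.486,-.334,z],R),R)
im,i=snap('wrist','w8.png');_,T=snap('top','t8.png')
w=cv2.resize(im[:,:,::-1],(400,300));d=cv2.resize(_[190:280,340:460,::-1],(400,300),interpolation=2)
cv2.imwrite('pics/m8.png',np.hstack([w,d]))
print(proj(i,np.array([.486,-.334,.003]))/1.28)
E
```

```text
[ 0.4874 -0.3331  0.1018] [ 0.3453  0.87   -0.6846] 0.026380544589264865 [-0.9976 -0.098   2.0028  0.8534  0.8288  0.2459] 19.4
dt [-0.0609  0.0011  0.0547] rot [-0.0241 -0.208  -0.0188]
dt [-0.0733  0.0011  0.0663] rot [-0.0241 -0.208  -0.0188]
[206.2287 245.4864]
```

View pics/m8.png

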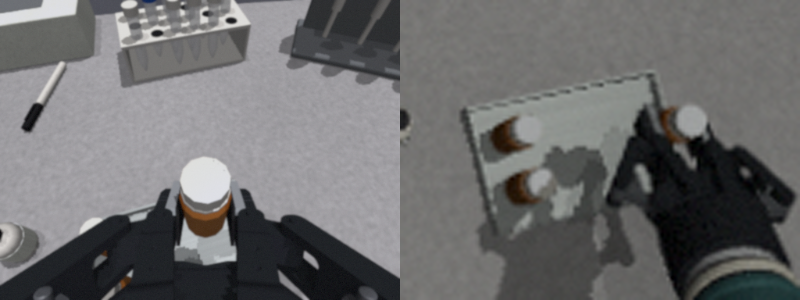

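The vial hangs upright over the empty part of the tray (cap at (690,120) in the right crop), and the finished vials are clear on the left. Next I lower it.

Request:
{"fn": "servo_tool", "kwargs": {"deltas": [[[-0.012,0.001,0.011],[0,-0.2,0],0.015],[[-0.025,0.001,0.0225],[0,-0.2,0],0.015],[[-0.037,0.001,0.033],[0,-0.2,0],0.015],[[-0.049,0.001,0.044],[0,-0.2,0],0.015],[[-0.058,0.001,0.052],[0,-0.2,0],0.015],[[-0.064,0.001,0.0575],[0,-0.2,0],0.015],[[-0.069,0.001,0.0622],[0,-0.2,0],0.015],[[-0.072,0.001,0.065],[0,-0.2,0],0.015],[[-0.072,0.001,0.065],[0,-0.2,0],0.015]]}}

```text
time: 20.62
position: [0.4971, -0.3362, 0.0238]
ee_rot: [[0.674, -0.14, 0.725], [-0.094, -0.99, -0.103], [0.732, 0.001, -0.681]]
force: [-0.1, 0.3, -0.3]
opening: 0.0264
grasp_force: 60.5
```

```bash
python3 - <<'E'
from h import *
s=manip.get_state();C=np.array(s['ee_rot']);v=s['position']+C@OFF
print(v,s['force'],s['opening'],s['joint_pos'],s['time'],C)
E
```

```text
[ 0.4865 -0.335   0.0058] [-0.058   0.287  -0.2748] 0.02644496734997549 [-1.0003  0.0685  2.0753  1.0572  0.6904 -0.0382] 20.625 [[ 0.6744 -0.1396  0.7251]
 [-0.0944 -0.9902 -0.1029]
 [ 0.7323  0.001  -0.6809]]
```

Request:
{"fn": "servo_tool", "kwargs": {"deltas": [[[-0.0011,0,0.001],[0,0,0],0.015],[[-0.0018,0,0.0017],[0,0,0],0.015],[[-0.0022,0,0.002],[0,0,0],0.015],[[-0.0022,0,0.002],[0,0,0],0.015]]}}

```text
time: 21.12
position: [0.4971, -0.3364, 0.0211]
ee_rot: [[0.674, -0.14, 0.725], [-0.094, -0.99, -0.103], [0.733, 0.001, -0.681]]
force: [-0.1, -0.4, -0.3]
opening: 0.0263
grasp_force: 60.6
```

Request:
{"fn": "servo_tool", "kwargs": {"deltas": [[[-0.0007,0,0.0007],[0,0,0],0.015],[[-0.0011,0,0.001],[0,0,0],0.015],[[-0.0011,0,0.001],[0,0,0],0.015]]}}

```text
time: 21.5
position: [0.4977, -0.3367, 0.0211]
ee_rot: [[0.673, -0.139, 0.727], [-0.093, -0.99, -0.103], [0.734, 0.002, -0.679]]
force: [-4.3, 3.2, 7.4]
opening: 0.0259
grasp_force: 61.4
```

Request:
{"fn": "servo_tool", "kwargs": {"deltas": [[[0.0007,0,-0.0007],[0,0,0],0.015],[[0.0008,0,-0.0007],[0,0,0],0.015],[[0.0008,0,-0.0007],[0,0,0],0.03],[[0.0008,0,-0.0007],[0,0,0],0.036],[[0.0008,0,-0.0007],[0,0,0],0.042],[[0.0008,0,-0.0007],[0,0,0],0.042],[[0.0008,0,-0.0007],[0,0,0],0.042]], "newtons": 20}}

```text
time: 22.38
position: [0.497, -0.3363, 0.0205]
ee_rot: [[0.674, -0.14, 0.725], [-0.094, -0.99, -0.103], [0.732, 0.001, -0.681]]
force: [-0.8, 0.4, 0.0]
opening: 0.0417
grasp_force: 0.0
```

```bash
python3 - <<'E'
from h import *
s=manip.get_state();C=np.array(s['ee_rot'])
print(s['position'],s['force'],s['opening'],s['grasp_force'])
im,i=snap('wrist','w9.png');cv2.imwrite('pics/w9b.png',cv2.resize(im[:,:,::-1],(560,420)))
print(proj(i,np.array([.4865,-.335,.069]))*560/512)
E
```

```text
[ 0.497  -0.3363  0.0205] [-0.8196  0.4384  0.0015] 0.041736557146398616 0.0
[288.1029 252.1654]
```

Request:
{"fn": "servo_tool", "kwargs": {"deltas": [[[0,0,-0.01],[0,0,0],0.042],[[0,0,-0.02],[0,0,0],0.042],[[0,0,-0.035],[0,0,0],0.042],[[0,0,-0.055],[0,0,0],0.042],[[0,0,-0.08],[0,0,0],0.042],[[0,0,-0.11],[0,0,0],0.042],[[0,0,-0.14],[0,0,0],0.042],[[0,0,-0.15],[0,0,0],0.042],[[0,0,-0.15],[0,0,0],0.042]]}}

```text
time: 23.55
position: [0.388, -0.3214, 0.1233]
ee_rot: [[0.674, -0.141, 0.725], [-0.094, -0.99, -0.105], [0.733, 0.003, -0.68]]
force: [0.9, -0.2, 0.5]
opening: 0.0422
grasp_force: 0.0
```

```bash
python3 - <<'E'
from h import *
s=manip.get_state();print(s['position'],s['force'],s['time'])
im,i=snap('wrist','w10.png');a,S=snap('scene','s10.png')
cv2.imwrite('pics/m10.png',np.hstack([cv2.resize(im[:,:,::-1],(400,300)),cv2.resize(a[90:345,100:440,::-1],(400,300),interpolation=2)]))
print(proj(i,np.array([.4865,-.335,.069]))/1.28,proj(i,np.array([.4865,-.335,.003]))/1.28)
E
```

```text
[ 0.388  -0.3214  0.1233] [ 0.8908 -0.1972  0.469 ] 23.55
[204.4628 124.0414] [204.3641 155.06  ]
```

View pics/m10.png

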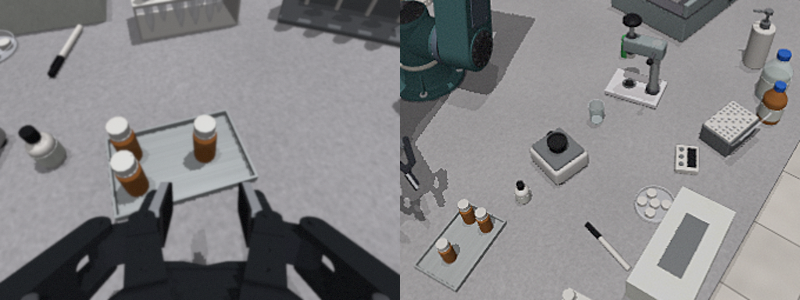

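The vial stands upright and released in the tray at (205,140) on the left. The finished vials, beaker, dropper, timer and marker have not moved, the plunger is back up, and the gripper touches nothing. Handing in.

```bash
python3 -c "
from bench import job_done
print(job_done())"
```

```text
the job is handed in; nothing more can be done
None
```

The job is handed in, at about 24 s of the 70 s allowed: the cap was pressed home, the vial was held down in the bottomed mixer cup for over 1.5 s, and it now stands upright and released in the tray, with nothing else on the bench moved; no verdict came back.

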